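# Re-pin a rooftop cabinet door half open

## Robot

A 6-joint arm with a two-finger parallel gripper is mounted at the origin on the work surface. World frame = base frame: x ahead of the robot, y to its left, z up, the work surface at z = 0. Lengths are in m, angles in degrees, forces in N, time in s.
With the tool pointing down it reaches from about 0.325 to 0.925 m from the base axis. Payload 3.1 kg.
Tool frame: the origin (TCP) lies at the very end of the fingers, on their centre line; the grasp point (between the pads) lies env.hold_point_z behind it (env.hold_point_z is the distance from the TCP to the grasp point, in m); x points along the fingers, y is the direction in which the jaws open and shut, and the axes are right-handed (so a half turn about x gives the same grasp; the last joint's range is limited). The gripper opens to 85 mm and grips with 20 to 120 N. Pads are 22 mm wide; open, the fingers measure 114 mm over their backs; the gripper's body (76 mm by 85 mm) begins 54 mm behind the grasp point. The pads swing forward as they close: fully open they stand 13 mm farther back than shut.
Start: joints at [63.988, 12.427, 92.441, -0, 75.132, -6.429], TCP at [0.209, 0.589, 0.196] pointing down, gripper open.
Joint ranges: [-157.48, 157.48], [-44.54, 120.13], [17.64, 146.25], [-64.5, 244.5], [7.68, 150.69], [-147.95, 147.95]. Speed limits (degrees/s): [159.86, 159.86, 180, 180, 180, 180].

## Interface

Orientations are given as [roll, pitch, yaw] about the fixed x, y, z axes, in that order (R = Rz(yaw) Ry(pitch) Rx(roll)).
In Python, from cell import env, viewer gives the robot as it stands. The module is installed in compiled form; this text tells all that it offers.
- The arm moves only by the shell command python3 -m inch 'ROWS' [FORCE]. ROWS is JSON, one flat list of numbers, 7 for each row, row after row: the shift along the tool's x, y, z each as a share of 500 mm, from -1 to 1, then the turn, a rotation vector about the tool's x, y, z each as a share of 60 degrees, from -1 to 1, then the closure, from -1 (fully open) to 1 (shut). A call has 1 to 12 rows; each row shifts and turns the commanded pose from where the row before left it, along the tool's axes as they then stand; what a row does not reach is not made up. A row lasts 1/12 s, in which the tool goes at most 41.7 mm and 7.16 degrees, less where a joint would pass 70% of its speed; a pose out of reach is approached as far as the arm can. A call with a number of a shift or a turn outside -1 to 1 is refused whole. A call with a gripper value outside its range is refused whole. The fingers move at their own pace and stop on an object; FORCE is the grip in N (left out, the last holds). Time passes only in rows, so rows that do not move let the fingers close. It gives the time, the measured TCP pose, the force and the opening at its end, in the units of the state.
- env.observe(): the state, without advancing time (a new reading comes with each control period).
- viewer.snapshot(name): name is "side" or "top" or "wrist"; returns (picture, depth): 480x640x3 uint8, red, green, blue; 480x640 float32, m along the optical axis (not along the pixel's ray), 0 where there is no reading.
- viewer.get_calibration(name): a dict with "mtx" (3x3 intrinsics, pixels), "k1" (the pictures are not rectified: a ray, as slopes to the right and down, at radius r is drawn at 1 + k1 r^2 times it, then the intrinsics apply), "R" (3x3) and "t" (3): a world point X has camera coordinates R X + t; the wrist camera has in their place "hand_eye" (4x4, takes a point from camera to tool coordinates, whose origin is the TCP and whose axes are the tool frame's). Camera axes: x right, y down, z forward; pixel columns grow to the right and rows downward; lengths in m; the calibration is good to about 2 mm. A picture is of the moment at which its call begins: read the wrist's pose just before it. get_calibration takes no time and is no camera call.
- env.close_job(): hands the job in, once; it reports no verdict.
The state is a dict: "time": time; "qpos": joint angles; "dq": joint speeds; "joint_efforts": joint torques, N m; "tcp_pos": TCP position; "orientation": TCP orientation; "force": force on the tool from outside, world axes, zero at the start; "moment": the same for the moment, N m; "width": finger opening in m.
Only numpy, scipy, OpenCV 4.12 (cv2) and the standard library are available. Lean on these libraries where they do the work, as an engineer would, in place of code of your own. Each camera call takes 0.05 s, during which the arm holds its last target.

## Task

The wind stay on the white cabinet holds its door wide open. Pull the spring knob up so the pin leaves its slot, swing the door inwards to the next slot (the middle one, door half open) without going past it, and let the knob go so that the pin snaps fully home there.

Things in the scene. Friction and masses are not known exactly. Their poses are not given: they have to be found in the camera images.
- cabinet: White plastic cabinet, 120 (x) by 300 (y) by 200 mm high, fixed; origin at the centre of its underside, open side to its +x, z up. Door hinge axis: x +70, y +140 mm. Its top carries a steel stay plate, a sector of 145 mm radius round the hinge (top 210 mm up), with 3 slots 120 mm from the hinge, 45 degrees apart, 32 mm long on the arc: door shut, half open, wide open.
- knob (a point): Centre of the spring knob: an upright black cylinder, 30 mm diameter, 34 mm high, centre 265 mm above the slab when home, 120 mm from the hinge on a flat 24 mm wide arm fixed to the door above the plate. Below it: a collar (24 mm diameter, top at 238 mm) and the 10 mm pin. It moves up and down and round the hinge with the door. The low cap on the hinge itself (top 236 mm) is not the knob.
- door (a joint): Door angle about its upright hinge, rad: 0 shut (arm points from the hinge to the cabinet's -y), growing anticlockwise from above; 0.785 half open (middle slot), 1.571 wide open (arm to the cabinet's +x). With the pin home there is about 0.09 play either way. Slight friction keeps the door where it is left.
- plunger (a joint): Lift of knob and pin, m: 0 pin fully home in a slot, 0.012 pin resting on the plate between slots, 0.024 upper stop. The pin clears the plate above 0.013. A spring presses it down with 3 N at 0 and 6.6 N at the stop.

How it is judged (in metres and radians):
On the way, in this order (a step that is already met when the one before it is completed fails the run):
1. the pin is pulled out of the wide-open slot with the door still there (value of joint plunger above 0.01 m and value of joint door above 1.4 rad), for 0.1 s.
2. the pin is home in the middle slot (value of joint plunger below 0.003 m and value of joint door between 0.655 and 0.915 rad), for 0.2 s.
At the end, for the whole second after the job is handed in: The door stands at rest half open (0.785 rad, within 0.13 rad) and the knob is let go with the pin home in the middle slot (lift under 3 mm) (all of step 2 and velocity of joint door between -0.05 and 0.05 rad/s); the robot touches nothing.
It fails at once if the door is swung well past the middle slot towards shut (below 0.45 rad) (value of joint door below 0.45 rad).
It also fails if it takes over 35 s, if anything falls off the work surface, if the arm or the gripper's body presses on something with over 40 N, if the wrist force passes 120 N, or if a joint passes its speed limit or range.

## Working session

There is one attempt and no reset: what is moved stays moved. The work goes in short steps, Python scripts to look and compute and a shell command to move; the robot and the scene stay as the last step left them, time stands still between calls to the robot, and variables do not carry over. Pictures are saved under pics/ and viewed, and the job is handed in when it is done.

```bash
mkdir -p pics
python3 - <<'E'
from cell import env, viewer
import cv2, numpy as np
print(env.observe(), env.hold_point_z)
for n in ("side","top"):
    im,d=viewer.snapshot(n); cv2.imwrite(f"pics/{n}0.png",im[:,:,::-1]); np.save(f"{n}0.npy",d); np.save(f"{n}0im.npy",im)
    print(n,viewer.get_calibration(n))
print(viewer.get_calibration("wrist"))
E
```

```text
{'time': 0.0, 'qpos': array([ 6.39885916e+01,  1.24767994e+01,  9.25265357e+01, -4.10004377e-04,
        7.51306265e+01, -6.42850970e+00]), 'dq': array([-0.09891827, -0.00849303, -0.09909503, -0.03462533, -0.07873236,
        0.0296743 ]), 'joint_efforts': array([-4.36470636e-04, -3.96847236e+01, -3.03851652e+01, -2.72067518e-04,
        9.87634761e-03, -8.95075289e-06]), 'tcp_pos': array([0.20907793, 0.58806827, 0.1950856 ]), 'orientation': array([ -96.25912789,   89.86603776, -115.84192088]), 'force': array([-0.42565102, -0.26932015,  0.15928497]), 'moment': array([0.02432051, 0.02122211, 0.00332729]), 'width': 0.085275154130587} 0.0187
side {'mtx': array([[502.59759733,   0.        , 328.01241969],
       [  0.        , 502.59759733, 231.82899251],
       [  0.        ,   0.        ,   1.        ]]), 'k1': -0.14570584961231023, 'R': array([[-0.97732576,  0.21165234,  0.00613544],
       [ 0.20025419,  0.93333151, -0.29797744],
       [-0.06879402, -0.28999238, -0.9545532 ]]), 't': array([ 0.44706597, -0.09619782,  0.86994606])}
top {'mtx': array([[486.61432214,   0.        , 325.6
[... 188 characters left out ...]
8929],
       [-0.99928822, -0.02788191, -0.02540964],
       [ 0.02413044,  0.04529434, -0.9986822 ]]), 't': array([0.06217592, 0.4459839 , 0.81490934])}
{'mtx': array([[428.03569963,   0.        , 319.06374662],
       [  0.        , 428.03569963, 243.49186448],
       [  0.        ,   0.        ,   1.        ]]), 'k1': 0.0054654956511196884, 'hand_eye': array([[ 1.00652988e-04, -3.27809786e-01,  9.44743740e-01,
        -1.77944573e-01],
       [ 9.99999966e-01,  2.59081158e-04, -1.66432912e-05,
        -5.84284342e-05],
       [-2.39309468e-04,  9.44743710e-01,  3.27809801e-01,
        -8.56296129e-02],
       [ 0.00000000e+00,  0.00000000e+00,  0.00000000e+00,
         1.00000000e+00]])}
```

View pics/side0.png

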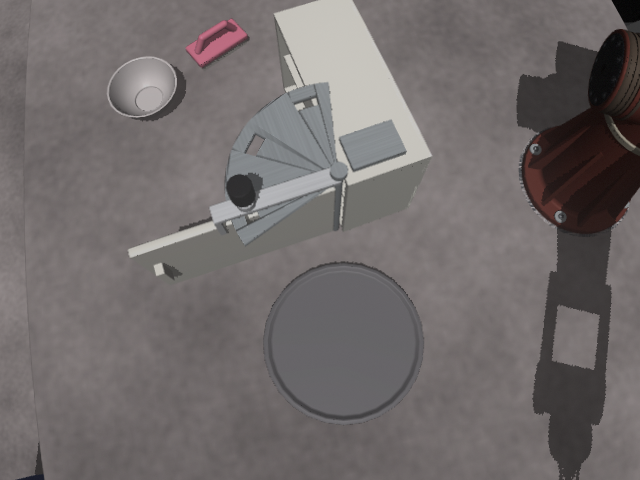

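View pics/top0.png

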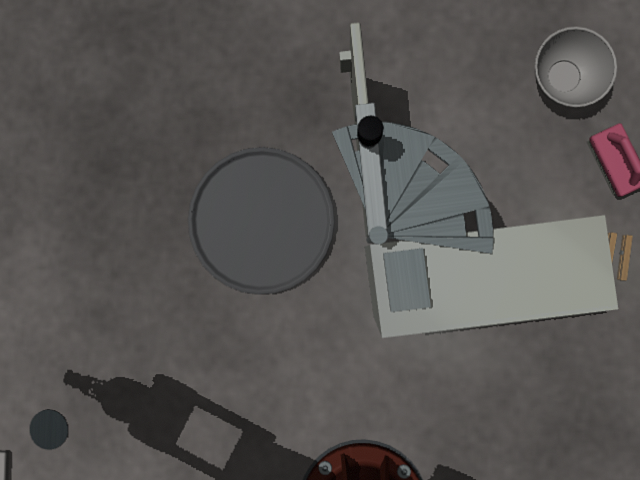

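The side view shows the knob near (241,188) and the hinge cap near (339,171). The top view shows the knob near (370,130), the hinge cap near (377,235) and the middle slot near (436,160).

```bash
cat > h.py <<'E'
import numpy as np, cv2
from cell import env, viewer
from scipy.spatial.transform import Rotation as Ro
def cam(n,st=None):
    c=viewer.get_calibration(n)
    if n=="wrist":
        T=np.eye(4);T[:3,:3]=Ro.from_euler('xyz',st["orientation"],degrees=True).as_matrix();T[:3,3]=st["tcp_pos"]
        W=T@c["hand_eye"];return c,W[:3,:3],W[:3,3]
    return c,c["R"].T,-c["R"].T@c["t"]
def ray(n,uv,st=None):
    c,R,o=cam(n,st)
    p=cv2.undistortPoints(np.array([[uv]],float),c["mtx"],np.array([c["k1"],0,0,0.]))[0,0]
    return o,R@np.array([p[0],p[1],1])
def onz(n,uv,z,st=None):
    o,d=ray(n,uv,st);return o+d*(z-o[2])/d[2]
def two(a,b):
    (o1,d1),(o2,d2)=a,b
    s=np.linalg.lstsq(np.array([d1,-d2]).T,o2-o1,rcond=None)[0]
    return (o1+s[0]*d1+o2+s[1]*d2)/2, np.linalg.norm(o1+s[0]*d1-o2-s[1]*d2)
E
python3 - <<'E'
from h import *
res={}
for n,box in (("side",(215,165,270,215)),("top",(345,105,395,155))):
    im=np.load(f"{n}0im.npy");d=np.load(f"{n}0.npy")
    m=(im.max(2)<45).astype(np.uint8); k=np.zeros_like(m);x0,y0,x1,y1=box;k[y0:y1,x0:x1]=m[y0:y1,x0:x1]
    nl,l,s,c=cv2.connectedComponentsWithStats(k)
    i=1+np.argmax(s[1:,4]);print(n,s[i],c[i]); res[n]=c[i]
    v,u=np.where(l==i); z=d[v,u]
    cc,R,o=cam(n)
    p=cv2.undistortPoints(np.stack([u,v],1).astype(float)[:,None],cc["mtx"],np.array([cc["k1"],0,0,0.]))[:,0]
    P=o+(np.c_[p,np.ones(len(p))]*z[:,None])@R.T
    P=P[z>0]; 
    t=P[P[:,2]>np.percentile(P[:,2],90)-.004]
    print("depth: ztop",np.percentile(P[:,2],[5,50,90,98]), "topface",t.mean(0),t.min(0),t.max(0))
print("two",two(ray("side",res["side"]),ray("top",res["top"])))
print("hinge",onz("side",(339,170),.236),onz("top",(377,235),.236))
print("mid slot",onz("top",(436,160),.21),onz("side",(255,145),.21)); print("shut slot",onz("top",(472,222),.21))
for uv in [(383,338),(618,309),(606,216)]: print("cab",onz("top",uv,.2))
E
```

```text
side [242 188  13  17  65] [249.47692308 196.8       ]
depth: ztop [0.25660441 0.26832798 0.27795377 0.27963645] topface [0.5549764  0.02550024 0.27739494] [0.55112204 0.02140616 0.27401326] [0.56419053 0.03076169 0.28175134]
top [ 357  105   38   50 1018] [375.06581532 126.38801572]
depth: ztop [-1.73049998e-04  2.80494076e-01  2.83635226e-01  2.84672392e-01] topface [0.5647669  0.01583573 0.28283182] [0.55033381 0.00136257 0.27977917] [0.57913042 0.02962283 0.28581129]
two (array([0.56643442, 0.01325699, 0.2487502 ]), np.float64(0.02006773933510667))
hinge [0.44554802 0.00176979 0.236     ] [0.44644463 0.00230804 0.236     ]
mid slot [ 0.5444571 -0.0712277  0.21     ] [ 0.54172427 -0.06769196  0.21      ]
shut slot [ 0.46706309 -0.11797009  0.21      ]
cab [ 0.31611169 -0.01102579  0.2       ]
cab [ 0.36262995 -0.30618367  0.2       ]
cab [ 0.47993854 -0.28931683  0.2       ]
```

Run:
```python
import cv2,numpy as np
a=np.load("side0im.npy")[70:270,120:360,::-1]; cv2.imwrite("pics/sc.png",cv2.resize(a,None,fx=3,fy=3))
```

```text
(no output)
```

View pics/sc.png

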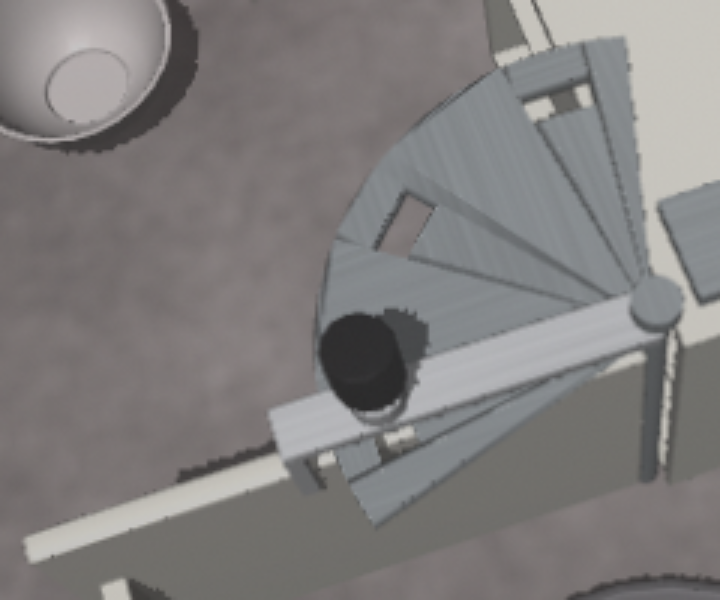

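```bash
cat >> h.py <<'E'
def plan(goal,yawY,verbose=True):
    "goal tcp, and bearing (deg) of tool y wanted (mod 180): remaining in tool axes"
    s=env.observe();R=Ro.from_euler('xyz',s["orientation"],degrees=True).as_matrix()
    b=np.degrees(np.arctan2(R[1,1],R[0,1]));dy=(yawY-b+90)%180-90
    y=np.radians(b+dy);Y=np.array([np.cos(y),np.sin(y),0]);X=np.array([0,0,-1.]);
    T=np.array([X,Y,np.cross(X,Y)]).T
    print("t %.2f tcp"%s["time"],s["tcp_pos"].round(4),"q",s["qpos"].round(1),"F",s["force"].round(1),"w",round(s["width"],4))
    print("y bearing %.1f"%b,"x axis",R[:,0].round(4))
    print("rotvec tool share total",(Ro.from_matrix(R.T@T).as_rotvec(degrees=True)/60).round(4))
    dp=np.array(goal)-s["tcp_pos"]
    print("shift share in current axes",(R.T@dp/.5).round(4)," in final axes",(T.T@dp/.5).round(4))
E
python3 -c "
from h import *
plan([.5648,.0158,.34],96.6)"
```

```text
t 0.10 tcp [0.2091 0.5881 0.1952] q [64.  12.5 92.5  0.  75.1 -6.4] F [ 0.6  0.5 -0.2] w 0.0852
y bearing 70.4 x axis [-0.001 -0.002 -1.   ]
rotvec tool share total [-0.4364 -0.0007  0.002 ]
shift share in current axes [-0.2881 -0.8406  1.0538]  in final axes [-0.2897 -1.2188  0.5751]
```

```bash
python3 -m inch '[-0.072,0,0,-0.109,0,0,-1, -0.072,0,0,-0.109,0,0,-1, -0.072,0,0,-0.109,0,0,-1, -0.072,0,0,-0.109,0,0,-1, 0,-0.072,0.034,0,0,0,-1, 0,-0.072,0.034,0,0,0,-1, 0,-0.072,0.034,0,0,0,-1, 0,-0.072,0.034,0,0,0,-1, 0,-0.072,0.034,0,0,0,-1, 0,-0.072,0.034,0,0,0,-1, 0,-0.072,0.034,0,0,0,-1, 0,-0.072,0.034,0,0,0,-1]'; python3 -c "
from h import *
plan([.5648,.0158,.34],96.6)"
```

```text
time: 1.1
tcp_pos: [0.3778, 0.3165, 0.3399]
orientation: [-150.5, 90.0, -143.9]
force: [0.4, 0.8, -0.2]
width: 0.0855
t 1.10 tcp [0.3778 0.3165 0.3399] q [ 31.8  -8.8  99.1  -0.   89.7 -64.8] F [ 0.4  0.8 -0.2] w 0.0855
y bearing 96.6 x axis [-4.e-04 -3.e-04 -1.e+00]
rotvec tool share total [ 0.     -0.0004  0.0002]
shift share in current axes [-1.000e-04 -6.403e-01  3.023e-01]  in final axes [-2.000e-04 -6.403e-01  3.023e-01]
```

```bash
python3 -m inch '[0,-0.071,0.0336,0,0,0,-1, 0,-0.071,0.0336,0,0,0,-1, 0,-0.071,0.0336,0,0,0,-1, 0,-0.071,0.0336,0,0,0,-1, 0,-0.071,0.0336,0,0,0,-1, 0,-0.071,0.0336,0,0,0,-1, 0,-0.071,0.0336,0,0,0,-1, 0,-0.071,0.0336,0,0,0,-1, 0,-0.071,0.0336,0,0,0,-1, 0,0,0,0,0,0,-1, 0,0,0,0,0,0,-1]'; python3 -c "
from h import *
plan([.5648,.0158,.34],96.6)
s=env.observe()
im,d=viewer.snapshot('wrist');cv2.imwrite('pics/w1.png',im[:,:,::-1]);np.save('w1im.npy',im);np.save('w1.npy',d)
np.save('w1s.npy',s,allow_pickle=True)"
```

```text
time: 2.02
tcp_pos: [0.5645, 0.0164, 0.3391]
orientation: [162.7, 89.9, 169.1]
force: [0.1, 0.6, 0.2]
width: 0.0855
t 2.02 tcp [0.5645 0.0164 0.3391] q [  -5.5    0.6   90.3    0.    89.2 -101.8] F [0.1 0.6 0.2] w 0.0855
y bearing 96.4 x axis [-2.5e-03  5.0e-04 -1.0e+00]
rotvec tool share total [-0.004  -0.0023 -0.0007]
shift share in current axes [-0.0018 -0.0013  0.0004]  in final axes [-0.0018 -0.0013  0.0004]
```

View pics/w1.png

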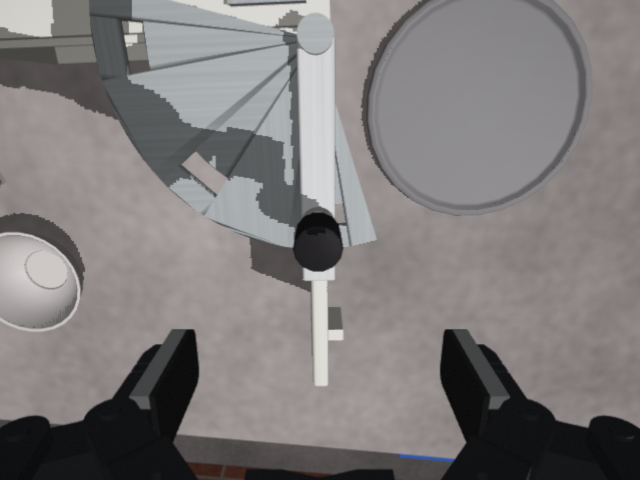

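The wrist view shows the knob's top face near (318,246), centred between the open jaws, and the hinge cap at (316,33).

Run:
```python
from h import *
s=np.load('w1s.npy',allow_pickle=True).item(); im=np.load('w1im.npy');d=np.load('w1.npy')
u,v=np.meshgrid(np.arange(640),np.arange(480))
cc,R,o=cam("wrist",s)
p=cv2.undistortPoints(np.stack([u,v],-1).reshape(-1,1,2).astype(float),cc["mtx"],np.array([cc["k1"],0,0,0.]))[:,0]
P=(o+(np.c_[p,np.ones(len(p))]*d.reshape(-1,1))@R.T).reshape(480,640,3)
m=(im.max(2)<60)&(v>200)&(v<275)&(u>285)&(u<350)
Q=P[m];t=Q[Q[:,2]>.277]
print("z pct",np.percentile(Q[:,2],[5,50,95]),len(t)); c,r=cv2.minEnclosingCircle(t[:,:2].astype(np.float32)); print("top face",c,r,t.mean(0))
h=onz("wrist",(316,33),.236,s);print("hinge",h, "knob rel",c-h[:2],np.hypot(*(np.array(c)-h[:2])))
sl=onz("wrist",(206,172),.21,s);print("mid slot",sl,np.degrees(np.arctan2(*(sl-h)[[1,0]])),np.hypot(*(sl-h)[:2]))
sl=onz("wrist",(127,48),.21,s);print("shut slot",sl,np.degrees(np.arctan2(*(sl-h)[[1,0]])))
```

```text
z pct [0.25853315 0.28200368 0.28332372] 1837
top face (0.528717577457428, 0.010953952558338642) 0.04907267168164253 [0.56207015 0.01568756 0.28312283]
hinge [0.44494289 0.00171477 0.236     ] knob rel [0.08377469 0.00923918] 0.08428262206461604
mid slot [ 0.54004196 -0.06741889  0.21      ] -36.015830324540126 0.11757251404552659
shut slot [ 0.46440002 -0.12075006  0.21      ] -80.97234288404863
```

```bash
python3 -m inch '[0.06,0,0,0,0,0,-1, 0.06,0,-0.001,0,0,0,-1, 0.05,-0.001,-0.001,0,0,0,-1, 0.016,0,0,0,0,0,-1, 0,0,0,0,0,0,-1, 0,0,0,0,0,0,-1]'; python3 -c "
from h import *
plan([.5635,.0157,.246],96.6)"
```

```text
time: 2.57
tcp_pos: [0.5633, 0.0187, 0.2481]
orientation: [18.1, 90.0, 24.8]
force: [0.4, 0.5, 0.6]
width: 0.0854
t 2.57 tcp [0.5633 0.0187 0.2481] q [  -5.2    2.7   97.7    0.    79.6 -101.9] F [0.4 0.5 0.6] w 0.0854
y bearing 96.7 x axis [ 4.e-04  2.e-04 -1.e+00]
rotvec tool share total [ 0.001   0.0004 -0.0001]
shift share in current axes [ 0.0042 -0.006  -0.0004]  in final axes [ 0.0042 -0.006  -0.0004]
```

```bash
python3 -m inch '[0.003,-0.003,0,0,0,0,-1, 0,0,0,0,0,0,-1]'; python3 -m inch '[0,0,0,0,0,0,-1]'; python3 -m inch '[0,0,0,0,0,0,-1]'
```

```text
time: 2.73
tcp_pos: [0.565, 0.0162, 0.2483]
orientation: [-14.0, 89.8, -7.4]
force: [-1.1, -0.9, -0.1]
width: 0.0856
time: 2.82
tcp_pos: [0.5647, 0.0161, 0.2479]
orientation: [-11.5, 89.8, -4.9]
force: [-0.2, -0.1, 0.4]
width: 0.0857
time: 2.9
tcp_pos: [0.5644, 0.0161, 0.2473]
orientation: [-10.2, 89.9, -3.6]
force: [-0.4, -0.0, 0.8]
width: 0.0853
```

Settled over the knob. I'll close gently.

```bash
python3 -m inch '[0,0,0,0,0,0,1, 0,0,0,0,0,0,1, 0,0,0,0,0,0,1, 0,0,0,0,0,0,1, 0,0,0,0,0,0,1, 0,0,0,0,0,0,1]' 50; python3 -m inch '[0,0,0,0,0,0,1, 0,0,0,0,0,0,1]';  python3 -c "
from h import *
plan([.5635,.0157,.246],96.6)
for n in ('side','wrist'):
  im,d=viewer.snapshot(n);cv2.imwrite(f'pics/{n}2.png',im[:,:,::-1])
"
```

```text
time: 3.4
tcp_pos: [0.5645, 0.016, 0.2474]
orientation: [-11.9, 89.9, -5.3]
force: [-0.1, 0.2, 1.2]
width: 0.0122
time: 3.57
tcp_pos: [0.5644, 0.0162, 0.2471]
orientation: [-6.5, 89.9, 0.1]
force: [0.8, 0.0, 4.2]
width: 0.0001
t 3.57 tcp [0.5644 0.0162 0.2471] q [  -5.5    2.8   97.7    0.    79.4 -102.1] F [0.8 0.  4.2] w 0.0001
y bearing 96.6 x axis [ 0.0022  0.     -1.    ]
rotvec tool share total [-0.0004  0.0021  0.0002]
shift share in current axes [ 0.0022 -0.0007 -0.0019]  in final axes [ 0.0022 -0.0007 -0.0018]
```

View pics/wrist2.png

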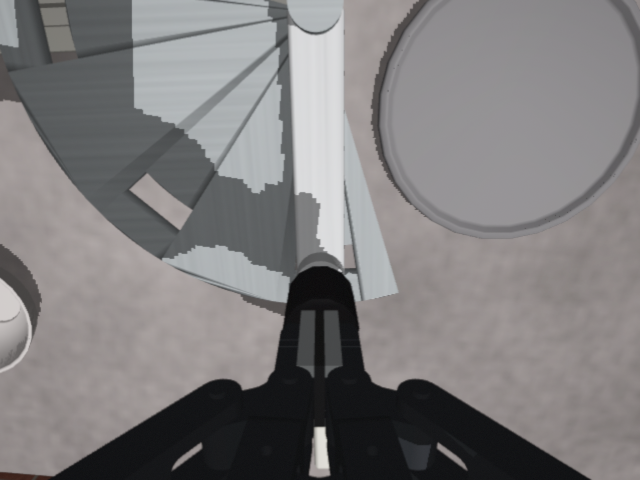

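View pics/side2.png

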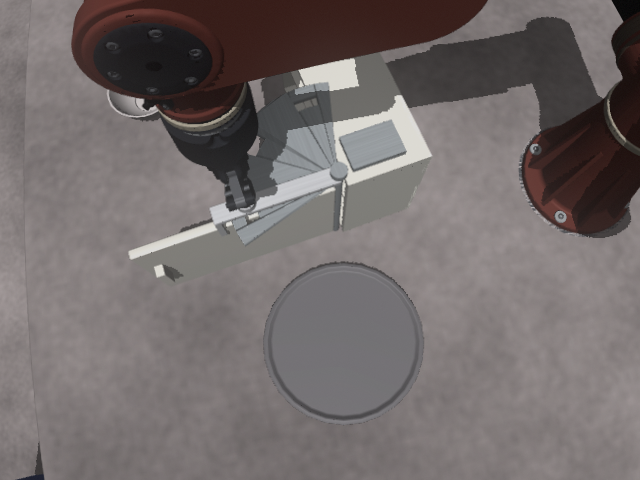

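The finger opening reads 0, so the jaws have shut without the knob between them. Before moving, I'll look at the fingertips closely.

Run:
```python
from h import *
s=env.observe()
im,d=viewer.snapshot('wrist')
cv2.imwrite('pics/w3.png',cv2.resize(cv2.convertScaleAbs(im[230:430,220:420,::-1],alpha=2.5,beta=20),None,fx=3,fy=3))
cc,R,o=cam("wrist",s)
for v in range(240,480,12):
    r=[]
    for u in (296,308,320,332,344):
        p=cv2.undistortPoints(np.array([[[u,v]]],float),cc["mtx"],np.array([cc["k1"],0,0,0.]))[0,0]
        P=o+R@(np.array([p[0],p[1],1])*d[v,u]); r.append("%.3f %.3f %.3f"%tuple(P))
    print(v," | ".join(r))
im,d=viewer.snapshot('side')
cv2.imwrite('pics/s3.png',cv2.resize(cv2.convertScaleAbs(im[120:260,160:360,::-1],alpha=2,beta=20),None,fx=4,fy=4))
```

```text
240 0.548 0.003 0.224 | 0.547 0.009 0.226 | 0.546 0.015 0.227 | 0.545 0.021 0.227 | 0.546 0.027 0.223
252 0.559 0.004 0.211 | 0.553 0.010 0.226 | 0.552 0.016 0.226 | 0.552 0.021 0.226 | 0.551 0.028 0.225
264 0.652 0.002 0.002 | 0.554 0.010 0.239 | 0.554 0.016 0.239 | 0.553 0.021 0.239 | 0.558 0.028 0.225
276 0.574 0.005 0.209 | 0.551 0.010 0.261 | 0.550 0.015 0.262 | 0.550 0.020 0.260 | 0.552 0.026 0.253
288 0.554 0.006 0.266 | 0.551 0.011 0.271 | 0.550 0.015 0.273 | 0.549 0.020 0.274 | 0.551 0.025 0.268
300 0.553 0.006 0.278 | 0.552 0.011 0.281 | 0.551 0.015 0.282 | 0.550 0.020 0.281 | 0.551 0.025 0.279
312 0.556 0.007 0.282 | 0.553 0.011 0.288 | 0.552 0.016 0.288 | 0.551 0.020 0.289 | 0.554 0.025 0.283
324 0.557 0.007 0.290 | 0.553 0.011 0.296 | 0.552 0.016 0.296 | 0.552 0.020 0.296 | 0.556 0.025 0.288
336 0.557 0.008 0.298 | 0.553 0.012 0.304 | 0.552 0.015 0.305 | 0.552 0.019 0.304 | 0.555 0.024 0.298
348 0.557 0.008 0.305 | 0.553 0.012 0.311 | 0.552 0.015 0.311 | 0.552 0.019 0.311 | 0.555 0.024 0.305
360 0.558 0.009 0.311 | 0.552 0.012 0.318 | 0.552 0.015 0.318 | 0.552 0.019 0.31
[... 239 characters left out ...]
09 0.335 | 0.552 0.012 0.333 | 0.563 0.017 0.320 | 0.550 0.018 0.335 | 0.550 0.021 0.335
408 0.552 0.009 0.339 | 0.553 0.012 0.338 | 0.568 0.017 0.320 | 0.551 0.018 0.338 | 0.551 0.021 0.339
420 0.547 0.009 0.348 | 0.562 0.013 0.331 | 0.572 0.018 0.320 | 0.554 0.019 0.340 | 0.546 0.020 0.348
432 0.546 0.010 0.353 | 0.566 0.014 0.331 | 0.695 0.032 0.191 | 0.479 0.007 0.425 | 0.546 0.020 0.352
444 0.546 0.010 0.356 | 0.571 0.014 0.331 | 0.705 0.033 0.192 | 0.569 0.021 0.332 | 0.545 0.019 0.356
456 0.549 0.010 0.356 | 0.571 0.014 0.334 | 0.715 0.035 0.192 | 0.570 0.021 0.335 | 0.545 0.019 0.359
468 0.550 0.010 0.358 | 0.571 0.014 0.338 | 0.728 0.036 0.191 | 0.571 0.021 0.338 | 0.549 0.020 0.358
```

View pics/w3.png

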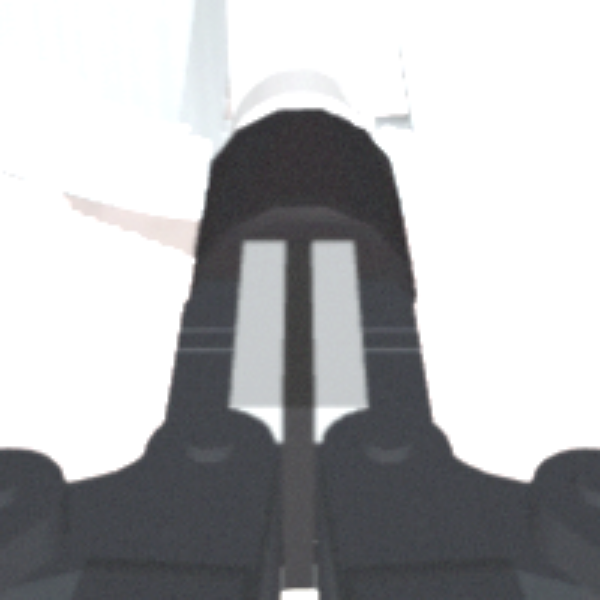

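View pics/s3.png

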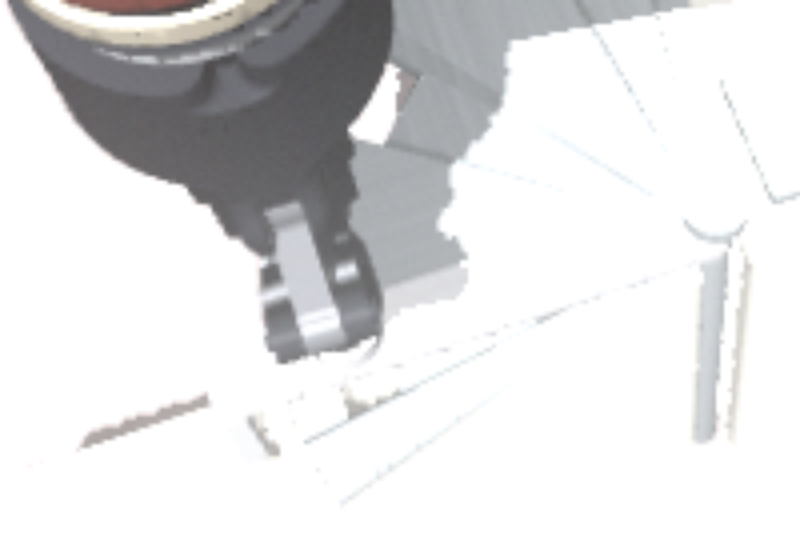

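Run:
```python
from h import *
s=np.load('w1s.npy',allow_pickle=True).item(); d=np.load('w1.npy'); c=viewer.get_calibration("wrist")
for uv in [(185,332),(195,332),(195,345),(190,370),(165,340),(150,400),(447,332),(445,345),(455,332),(470,340),(490,400)]:
    p=cv2.undistortPoints(np.array([[uv]],float),c["mtx"],np.array([c["k1"],0,0,0.]))[0,0]
    P=c["hand_eye"]@np.r_[np.array([p[0],p[1],1])*d[uv[1],uv[0]],1]; print(uv,d[uv[1],uv[0]],P[:3].round(4))
for uv in [(241,205),(240,190),(236,172)]:
    o,dd=ray("side",uv)
    for y in (.0155,.0305): print(uv,y,(o+dd*(y-o[1])/dd[1]).round(4))
print(env.observe()["force"],env.observe()["width"])
```

```text
(185, 332) 0.14089075 [-0.0544 -0.0437 -0.0119]
(195, 332) 0.589119 [ 0.3387 -0.1702  0.2226]
(195, 345) 0.1482181 [-0.0494 -0.0425 -0.0038]
(190, 370) 0.14196463 [-0.0576 -0.0424  0.0006]
(165, 340) 0.13606 [-0.0594 -0.0485 -0.012 ]
(150, 400) 0.112103626 [-0.0855 -0.0438 -0.0101]
(447, 332) 0.14282465 [-0.0527  0.043  -0.0109]
(445, 345) 0.14538164 [-0.0519  0.0431 -0.0054]
(455, 332) 0.14105444 [-0.0542  0.0451 -0.0118]
(470, 340) 0.13607627 [-0.0594  0.0483 -0.012 ]
(490, 400) 0.111446545 [-0.086   0.0448 -0.0106]
(241, 205) 0.0155 [0.5717 0.0155 0.2207]
(241, 205) 0.0305 [0.5681 0.0305 0.2581]
(240, 190) 0.0155 [0.5656 0.0155 0.2665]
(240, 190) 0.0305 [0.5624 0.0305 0.3009]
(236, 172) 0.0155 [0.562  0.0155 0.3151]
(236, 172) 0.0305 [0.559  0.0305 0.3464]
[-0.54441987  1.04409768  4.98283413] -0.00012026418160494275
```

The depth data shows the fingertips stop about 36 mm short of the reported TCP when shut (50 mm when open). That explains the rest: the jaws closed on top of the knob at z ≈ 0.283, with about 5 N of push. I'll back off, reopen, and go about 38 mm deeper.

```bash
python3 -m inch '[-0.02,0,0,0,0,0,1, -0.02,0,0,0,0,0,-1, 0,0,0,0,0,0,-1, 0,0,0,0,0,0,-1, 0,0,0,0,0,0,-1, 0,0,0,0,0,0,-1, 0,0,0,0,0,0,-1, 0,0,0,0,0,0,-1]' 50; python3 -c "
from h import *
plan([.5640,.0157,.209],96.6)
s=env.observe()
im,d=viewer.snapshot('wrist');cv2.imwrite('pics/w4.png',im[:,:,::-1])
c=viewer.get_calibration('wrist')
m=np.argwhere((d>.05)&(d<.2)); 
p=cv2.undistortPoints(m[:,None,::-1].astype(float),c['mtx'],np.array([c['k1'],0,0,0.]))[:,0]
P=(np.c_[p,np.ones(len(p))]*d[m[:,0],m[:,1]][:,None])@c['hand_eye'][:3,:3].T+c['hand_eye'][:3,3]
for sg in (-1,1):
  Q=P[P[:,1]*sg>.03]; print('tips x',np.percentile(Q[:,0],[99,99.9]))
Q=P[abs(P[:,1])<.03]
print(np.percentile(Q,[1,99],axis=0))
"
```

```text
time: 4.43
tcp_pos: [0.5633, 0.0162, 0.2653]
orientation: [169.2, 89.9, 175.8]
force: [0.6, 0.0, 0.4]
width: 0.0829
t 4.43 tcp [0.5633 0.0162 0.2653] q [  -5.5    2.2   96.4   -0.    81.5 -102.1] F [0.6 0.  0.4] w 0.0829
y bearing 96.6 x axis [-1.e-03  1.e-04 -1.e+00]
rotvec tool share total [-0.0003 -0.001  -0.0002]
shift share in current axes [ 0.1126 -0.0012  0.0015]  in final axes [ 0.1126 -0.0012  0.0013]
tips x [-0.05119978 -0.04780841]
tips x [-0.05132325 -0.04802101]
[[-0.11666949 -0.02944255 -0.12303334]
 [ 0.03988114  0.02937986  0.01204308]]
```

View pics/w4.png

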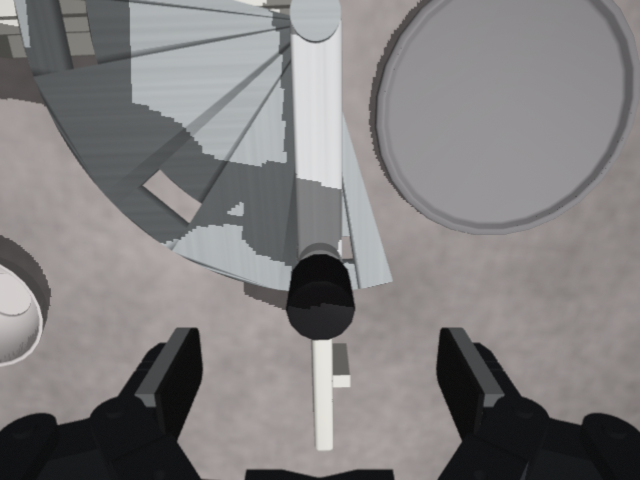

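The knob sits undisturbed at about (320,305), centred between the open jaws. The open tips are confirmed about 50 mm behind the reported TCP. Next I'll go down to TCP z ≈ 0.209.

```bash
python3 -m inch '[0.05,0,0,0,0,0,-1, 0.04,0,0,0,0,0,-1, 0.0225,0,0.001,0,0,0,-1, 0,0,0,0,0,0,-1, 0,0,0,0,0,0,-1]' 50; python3 -m inch '[0,0,0,0,0,0,1, 0,0,0,0,0,0,1, 0,0,0,0,0,0,1, 0,0,0,0,0,0,1, 0,0,0,0,0,0,1, 0,0,0,0,0,0,1, 0,0,0,0,0,0,1]' 50; python3 -c "
from h import *
plan([.5640,.0157,.209],96.6)
s=env.observe()
im,d=viewer.snapshot('wrist');cv2.imwrite('pics/w5.png',cv2.convertScaleAbs(im[:,:,::-1],alpha=1.6,beta=20))
"
```

```text
time: 4.9
tcp_pos: [0.5636, 0.0163, 0.209]
orientation: [167.8, 89.9, 174.4]
force: [0.1, -0.5, 0.2]
width: 0.0855
time: 5.48
tcp_pos: [0.5646, 0.0163, 0.2108]
orientation: [1.3, 89.9, 7.9]
force: [-1.2, 1.3, 4.5]
width: 0.0287
t 5.48 tcp [0.5646 0.0163 0.2108] q [  -5.5    4.4   99.9    0.    75.6 -102. ] F [-1.2  1.3  4.5] w 0.0287
y bearing 96.6 x axis [ 1.6e-03  2.0e-04 -1.0e+00]
rotvec tool share total [-0.0006  0.0015 -0.    ]
shift share in current axes [ 0.0036 -0.0011 -0.0014]  in final axes [ 0.0036 -0.0011 -0.0014]
```

View pics/w5.png

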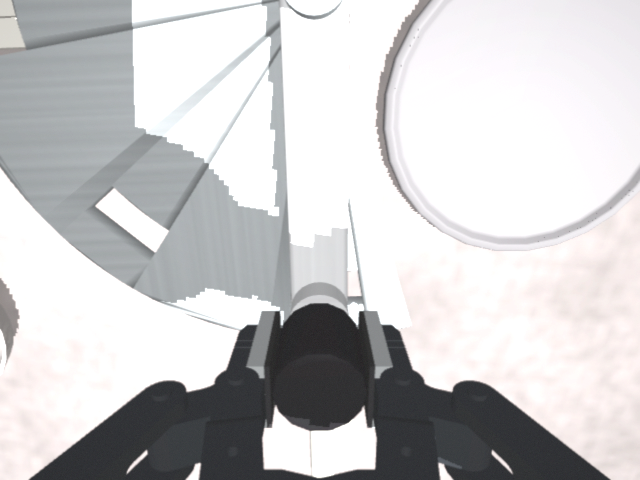

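The knob is gripped at 29 mm width. I'll lift it about 18 mm and keep it over the slot.

```bash
python3 -m inch '[-0.009,0,0,0,0,0,1, -0.009,0,0,0,0,0,1, -0.009,0,0,0,0,0,1, -0.009,0,0,0,0,0,1, 0,0,0,0,0,0,1, 0,0,0,0,0,0,1, 0,0,0,0,0,0,1]'; python3 -c "
from h import *
plan([.5640,.0157,.228],96.6)
s=env.observe()
for n in ('wrist','side'):
  im,d=viewer.snapshot(n)
  if n=='side': im=cv2.resize(im[120:260,160:360],None,fx=3,fy=3)
  cv2.imwrite('pics/%s6.png'%n,cv2.convertScaleAbs(im[:,:,::-1],alpha=1.2,beta=20))
  if n=='wrist':
    cc,R,o=cam('wrist',s)
    for uv in [(310,400),(320,400),(320,412),(320,390),(330,400)]:
        p=cv2.undistortPoints(np.array([[uv]],float),cc['mtx'],np.array([cc['k1'],0,0,0.]))[0,0]
        print(uv,(o+R@(np.array([p[0],p[1],1])*d[uv[1],uv[0]])).round(4))
"
```

```text
time: 6.12
tcp_pos: [0.5644, 0.0164, 0.227]
orientation: [29.6, 90.0, 36.2]
force: [6.0, 2.5, -5.4]
width: 0.0289
t 6.12 tcp [0.5644 0.0164 0.227 ] q [  -5.5    3.7   98.9    0.    77.4 -102.1] F [ 6.   2.5 -5.4] w 0.0289
y bearing 96.6 x axis [ 5.e-04  4.e-04 -1.e+00]
rotvec tool share total [-0.0004  0.0006 -0.0003]
shift share in current axes [-0.002  -0.0013 -0.0009]  in final axes [-0.002  -0.0013 -0.0009]
(310, 400) [0.5662 0.0142 0.2981]
(320, 400) [0.5661 0.0172 0.2977]
(320, 412) [0.57   0.0177 0.2983]
(320, 390) [0.562  0.0167 0.2984]
(330, 400) [0.5649 0.0201 0.2988]
```

View pics/wrist6.png

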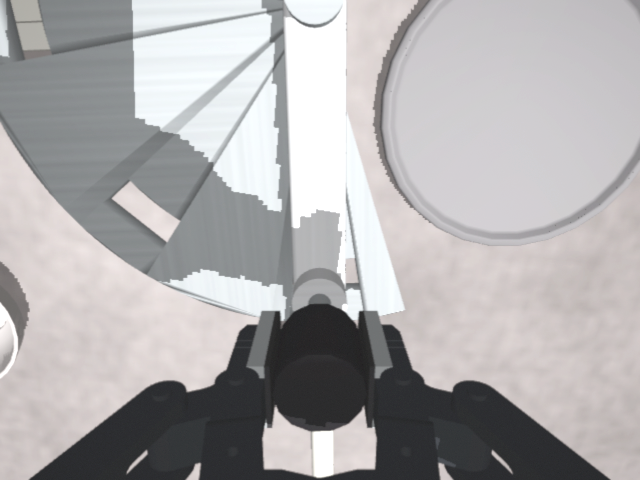

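View pics/side6.png

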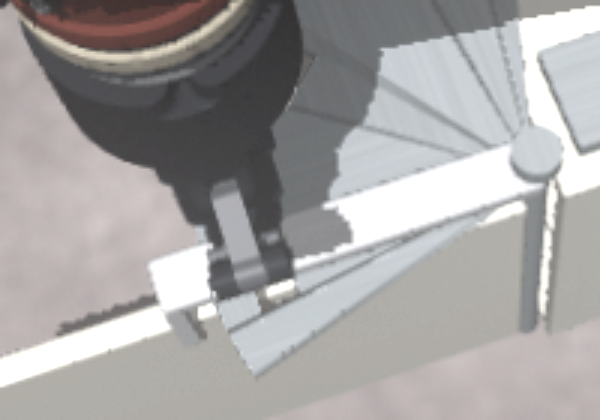

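The knob top reads z ≈ 0.298 and the force is −5.4 N, so the lift is about 16 mm and the pin is clear, with the door still wide open. I'll swing it in the first 30° along the arc, with 2 mm extra lift.

```bash
python3 -m inch '[-0.002,0,0,0,0,0,1, -0.002,0,0,0,0,0,1, 0,-0.0126,-0.0003,0.05,0,0,1, 0,-0.0126,-0.0003,0.05,0,0,1, 0,-0.0126,-0.0003,0.05,0,0,1, 0,-0.0126,-0.0003,0.05,0,0,1, 0,-0.0126,-0.0003,0.05,0,0,1, 0,-0.0126,-0.0003,0.05,0,0,1, 0,-0.0126,-0.0003,0.05,0,0,1, 0,-0.0126,-0.0003,0.05,0,0,1, 0,0,0,0,0,0,1, 0,0,0,0,0,0,1]'; python3 -c "
from h import *
plan([.4455+.12*np.cos(np.radians(-36)),.002+.12*np.sin(np.radians(-36)),.229],54)
s=env.observe();v=s['tcp_pos'][:2]-[.4455,.002];print(np.hypot(*v),np.degrees(np.arctan2(v[1],v[0])))
im,d=viewer.snapshot('wrist');cv2.imwrite('pics/w7.png',im[:,:,::-1])
"
```

```text
time: 7.22
tcp_pos: [0.5602, -0.0339, 0.229]
orientation: [29.6, 89.9, 12.1]
force: [6.3, -0.3, -6.8]
width: 0.0288
t 7.22 tcp [ 0.5602 -0.0339  0.229 ] q [-10.7   3.1  99.3   0.   77.5 -83.1] F [ 6.3 -0.3 -6.8] w 0.0288
y bearing 72.5 x axis [ 1.8e-03  4.0e-04 -1.0e+00]
rotvec tool share total [ 0.3078  0.0014 -0.0011]
shift share in current axes [-0.     -0.0766 -0.0128]  in final axes [ 0.0001 -0.0767  0.0121]
0.12021225278035857 -17.391298925897726
```

View pics/w7.png

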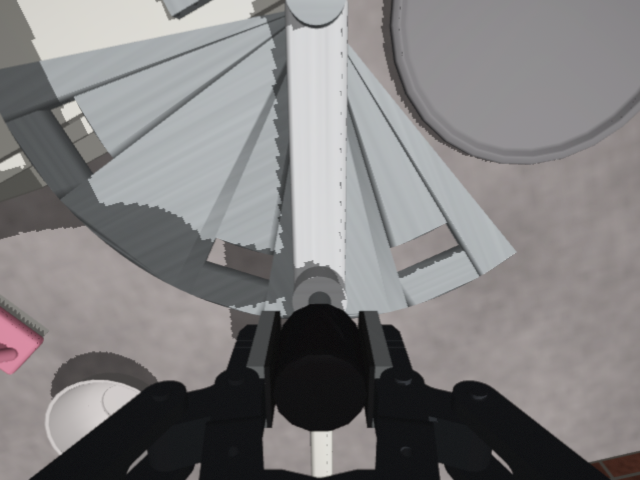

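The door follows, with the knob gripped at (320,370) and the middle slot just ahead at about (240,258). I'll do the remaining 18.6°.

```bash
python3 -m inch '[0,-0.013,-0.0003,0.0515,0,0,1, 0,-0.013,-0.0003,0.0515,0,0,1, 0,-0.013,-0.0003,0.0515,0,0,1, 0,-0.013,-0.0003,0.0515,0,0,1, 0,-0.013,-0.0003,0.0515,0,0,1, 0,-0.013,-0.0003,0.0515,0,0,1, 0,0,0,0,0,0,1, 0,0,0,0,0,0,1]'; python3 -c "
from h import *
plan([.4455+.12*np.cos(np.radians(-36)),.002+.12*np.sin(np.radians(-36)),.229],54)
s=env.observe();v=s['tcp_pos'][:2]-[.4455,.002];print(np.hypot(*v),np.degrees(np.arctan2(v[1],v[0])))
for n in ('wrist','top'):
  im,d=viewer.snapshot(n);cv2.imwrite('pics/%s8.png'%n,im[:,:,::-1])
"
```

```text
time: 7.93
tcp_pos: [0.5429, -0.0689, 0.2292]
orientation: [36.6, 89.9, 0.5]
force: [7.1, -0.7, -5.4]
width: 0.0291
t 7.93 tcp [ 0.5429 -0.0689  0.2292] q [-14.6   1.3 101.1   0.   77.4 -68.5] F [ 7.1 -0.7 -5.4] w 0.0291
y bearing 53.9 x axis [ 0.0022  0.     -1.    ]
rotvec tool share total [-0.0019  0.0017 -0.0013]
shift share in current axes [ 0.0004  0.0001 -0.001 ]  in final axes [ 0.0004  0.0002 -0.001 ]
0.12049800561194453 -36.03616978320079
```

View pics/wrist8.png

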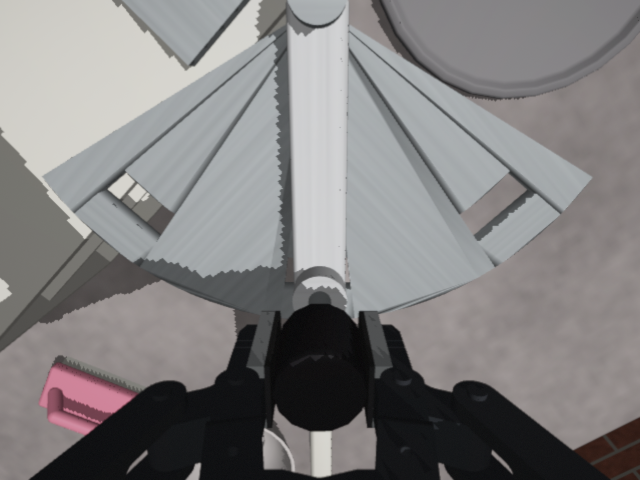

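The shut slot at (140,203) and the wide-open slot at (495,207) sit symmetrically about the arm at u ≈ 319, so the pin is over the centre of the middle slot. I'll lower the knob into it.

```bash
python3 -m inch '[0.0085,0,0,0,0,0,1, 0.0085,0,0,0,0,0,1, 0.0085,0,0,0,0,0,1, 0.0085,0,0,0,0,0,1, 0,0,0,0,0,0,1, 0,0,0,0,0,0,1]'; python3 -c "
from h import *
s=env.observe();plan([.543,-.0685,.212],54)
im,d=viewer.snapshot('wrist');cv2.imwrite('pics/w9.png',im[:,:,::-1])
cc,R,o=cam('wrist',s)
for uv in [(310,400),(320,400),(320,412),(320,390),(330,400)]:
        p=cv2.undistortPoints(np.array([[uv]],float),cc['mtx'],np.array([cc['k1'],0,0,0.]))[0,0]
        print(uv,(o+R@(np.array([p[0],p[1],1])*d[uv[1],uv[0]])).round(4))
"
```

```text
time: 8.53
tcp_pos: [0.5432, -0.0687, 0.2127]
orientation: [30.9, 89.9, -5.1]
force: [6.6, 0.3, -2.6]
width: 0.0286
t 8.53 tcp [ 0.5432 -0.0687  0.2127] q [-14.6   2.1 102.1   0.   75.7 -68.5] F [ 6.6  0.3 -2.6] w 0.0286
y bearing 53.9 x axis [ 2.3e-03 -2.0e-04 -1.0e+00]
rotvec tool share total [-0.0009  0.0019 -0.0011]
shift share in current axes [ 0.0014  0.0001 -0.0005]  in final axes [ 0.0014  0.0001 -0.0005]
(310, 400) [ 0.543  -0.0725  0.2829]
(320, 400) [ 0.544  -0.0694  0.2842]
(320, 412) [ 0.5474 -0.0719  0.2844]
(320, 390) [ 0.5411 -0.0673  0.2841]
(330, 400) [ 0.5455 -0.0668  0.2845]
```

The knob top is at z ≈ 0.284, so the pin is in the slot to within about 1–2 mm. Now release.

```bash
python3 -m inch '[0,0,0,0,0,0,-1, 0,0,0,0,0,0,-1, 0,0,0,0,0,0,-1, 0,0,0,0,0,0,-1, 0,0,0,0,0,0,-1, 0,0,0,0,0,0,-1, 0,0,0,0,0,0,-1]'; python3 -c "
from h import *
s=env.observe();plan([.543,-.0685,.212],54)
im,d=viewer.snapshot('wrist');cv2.imwrite('pics/w10.png',im[:,:,::-1])
"
```

```text
time: 9.17
tcp_pos: [0.542, -0.0684, 0.2127]
orientation: [-127.7, 90.0, -163.6]
force: [-0.2, -0.6, -0.5]
width: 0.085
t 9.17 tcp [ 0.542  -0.0684  0.2127] q [-14.5   2.1 102.2  -0.   75.8 -68.6] F [-0.2 -0.6 -0.5] w 0.085
y bearing 54.0 x axis [-2.e-04 -1.e-04 -1.e+00]
rotvec tool share total [ 0.0007 -0.0001  0.0002]
shift share in current axes [0.0014 0.001  0.0017]  in final axes [0.0014 0.001  0.0017]
```

View pics/w10.png

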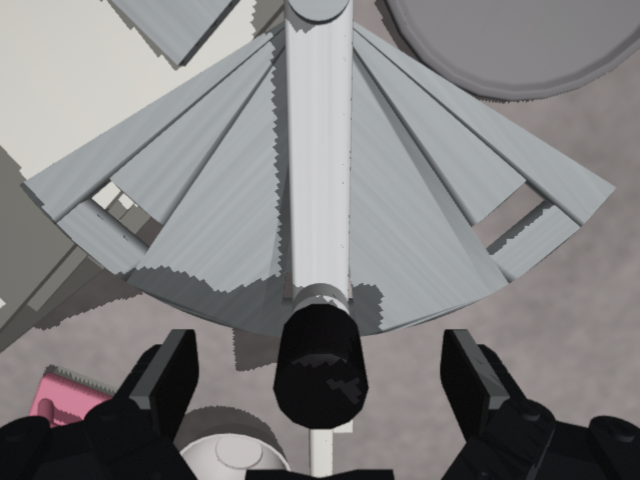

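The jaws are open on both sides of the free knob at (320,370), still centred. I'll rise straight up, move away and check.

```bash
python3 -m inch '[-0.03,0,0,0,0,0,-1, -0.05,0,0,0,0,0,-1, -0.06,0,0,0,0,0,-1, -0.06,0,0,0,0,0,-1, -0.04,0,0,0,0,0,-1, 0,0,0,0,0,0,-1, 0,0,0,0,0,0,-1]'
python3 - <<'E'
from h import *
s=env.observe();plan([.543,-.0685,.212],54)
im,d=viewer.snapshot('wrist');cv2.imwrite('pics/w11.png',im[:,:,::-1])
u,v=np.meshgrid(np.arange(640),np.arange(480))
cc,R,o=cam("wrist",s)
p=cv2.undistortPoints(np.stack([u,v],-1).reshape(-1,1,2).astype(float),cc["mtx"],np.array([cc["k1"],0,0,0.]))[:,0]
P=(o+(np.c_[p,np.ones(len(p))]*d.reshape(-1,1))@R.T).reshape(480,640,3)
m=(np.hypot(P[...,0]-.543,P[...,1]+.0685)<.03)&(P[...,2]>.275)&(P[...,2]<.30)
Q=P[m];print(len(Q),"top z",np.median(Q[:,2]),Q[:,:2].mean(0))
w=Q[:,:2].mean(0)-[.4455,.002];print("bearing",np.degrees(np.arctan2(w[1],w[0])),np.hypot(*w))
E
```

```text
time: 9.8
tcp_pos: [0.543, -0.0686, 0.3344]
orientation: [20.3, 89.8, -15.7]
force: [-0.4, 0.0, -0.8]
width: 0.0852
t 9.80 tcp [ 0.543  -0.0686  0.3344] q [-14.5  -1.8  93.2  -0.   88.4 -68.6] F [-0.4  0.  -0.8] w 0.0852
y bearing 54.0 x axis [ 0.0034 -0.001  -1.    ]
rotvec tool share total [ 0.0007  0.0032 -0.0012]
shift share in current axes [ 2.447e-01 -1.000e-04 -1.000e-03]  in final axes [ 2.447e-01  2.000e-04 -1.000e-04]
2023 top z 0.28221211616201636 [ 0.54142912 -0.06750197]
bearing -35.923847414686705 0.11846062990274188
```

View pics/w11.png

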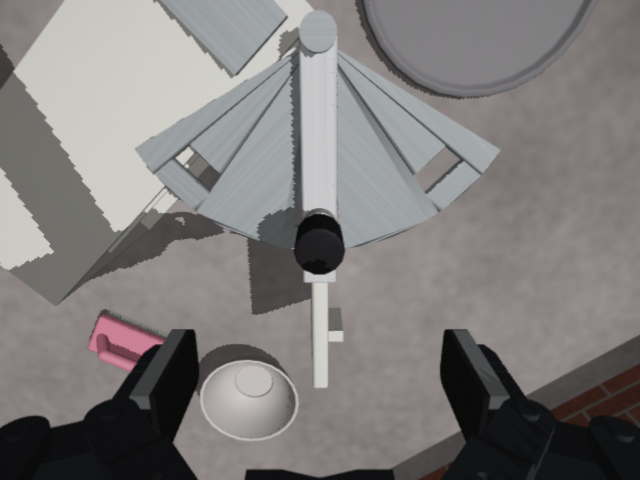

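The knob top is at z = 0.282, the same as at the start when home. The arm bearing is −35.9°, which is half open, and the gripper is clear. One settling call, then I'll hand in.

```bash
python3 -m inch '[0,0,0,0,0,0,-1, 0,0,0,0,0,0,-1, 0,0,0,0,0,0,-1]'; python3 -c "
from cell import env
print(env.observe()['dq'].round(2), env.close_job())"
```

```text
time: 10.1
tcp_pos: [0.5413, -0.0682, 0.3306]
orientation: [-158.7, 89.8, 165.3]
force: [-0.1, -0.2, -1.0]
width: 0.0854
the job is handed in; nothing more can be done
[ 0.11 -0.03 -0.63 -0.03  0.03 -0.01] None
```

The door now stands half open, with the pin home in the middle slot and the knob let go. I handed the job in at 10.1 s of the 35 s allowed; it returned no verdict.

**What I did:** I gripped the knob and lifted it about 16 mm over the wide-open slot, then about 18 mm for the swing. I swung it about 43° along the arc to the middle slot, lowered the pin in, opened the jaws and rose clear.

**Last checks:**
- **Pin:** the knob top was at z = 0.282 m, the same as at the start when home.
- **Door:** the arm's bearing was −35.9° against −36° worked out for the middle slot, or about 0.785 rad. The other two slots looked symmetric on either side of it.
- **Robot:** the jaws were open (85 mm), the TCP was about 5 cm above the knob, and the tool force was about 1 N or less.
- **Door at rest:** I did not measure the door's speed separately.

**What disagreed:**
- **Finger length:** the real fingertips end about 36 mm short of the reported TCP when shut, and about 50 mm short when open. My first grasp therefore closed on top of the knob, pushing with about 5 N, which left it undisturbed. I measured the offset from the wrist camera's depth and regripped deeper.
- **Sideways force:** I saw about 6–7 N of radial force while holding the knob, which went away on release.

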